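# Dock the closet light and snap its cap home

### The job

Put the closet light's grey square battery base on the shelf inside the dark wooden corner stop, pushed square and flush against both battens. Then set the round white lamp cap, open side down, on the stud of the base and press it straight down until it clicks, and keep pressing after the force drops until it sits fully home on the base; finish while still pressing the cap down firmly (about 10 N), without letting go. Leave the cell tray, the remote control, the cup and the carton of bulbs where they are.

Things in the scene. Friction and masses are not known exactly. Their poses are not given: they have to be found in the camera images.
- corner: Corner stop: two dark brown wooden battens, 18 mm wide, 10 mm high, fixed to the shelf in a right-angled L. Origin: the inner corner, at shelf height. The battens' inner faces lie on x = 0 (running 100 mm along -y) and on y = 0 (100 mm along -x) of this frame; the room inside is x < 0, y < 0. The docked base, any of its four ways round, has its origin at x = y = -32 mm.
- base: Battery base, loose, 0.3 kg: grey square block 64 x 64 mm, 36 mm high, sides along its x and y. Origin: centre of the underside, z up. Centred on top is a black stud, 21 mm in diameter, 18 mm high, with four sprung steel balls poking 3.5 mm out of it, centred 9.5 mm above the block's top. The sides can be gripped above the battens (10 to 36 mm up).
- stud_top (a point): Centre of the stud's flat top, 54 mm above the base's underside; the top 5 mm taper from 21 to 14 mm diameter. The cap's mouth meets the balls 14 mm above the block's top; pushing on takes about 7 to 13 N, then the force drops to almost nothing as the lip passes the balls, and rises again when the mouth stands on the block (home: cap origin 36 mm above base origin).
- cap: Lamp cap, loose, 50 g: round white puck 50 mm in diameter, 28 mm high, with an orange band, standing mouth down. Origin: centre of the mouth (underside), z up to the closed top. The mouth has an inner lip 3 mm high with a 24 mm bore, which goes over the stud with 1.5 mm to spare all round; above it the cavity is 38 mm wide, up to 22 mm. Grip it by its sides.
- cap_top (a point): Centre of the cap's flat closed top, 28 mm above its mouth.
- tray: Bystander: bamboo tray 75 x 110 mm, 22 mm high, holding five AA cells. Origin: centre of its underside.
- remote: Bystander: red remote control lying flat, 150 x 46 mm, 20 mm high, long along its x. Origin: centre of its underside.
- cup: Bystander: stainless steel cup, 76 mm across the rim, 85 mm high. Origin: centre of its underside.
- bulbs: Bystander: open carton 75 x 140 mm and 40 mm high with two white pear-shaped LED bulbs standing in it, 110 mm high in all, long along its y. Origin: centre of its underside.
Not all that is in view belongs to the job. Leave any orange look-alike of the base alone.

How it is judged:
By the outcome, as a careful person would: the job done as asked, in the order asked, and still so for the second after the job is handed in, while the arm keeps its last pose, push and grip.
It also fails if it takes over 70 s, if anything falls off the work surface, if the arm or the gripper's body presses on something with over 40 N, if the wrist force passes 120 N, or if a joint passes its speed limit or range.

### The arm

A 6-joint arm with a two-finger parallel gripper is mounted at the origin on the work surface. World frame = base frame: x ahead of the robot, y to its left, z up, the work surface at z = 0. Lengths are in m, angles in degrees, forces in N, time in s.
With the tool pointing down it reaches from about 0.4 to 0.825 m from the base axis. Payload 7 kg.
Tool frame: the origin (TCP) lies at the very end of the fingers, on their centre line; the grasp point (between the pads) lies behind it (r.grasp_offset is the z of the grasp point in the tool frame, in m); z points along the fingers, y is the direction in which the jaws open and shut (so a half turn about z gives the same grasp; the last joint's range is limited). The gripper opens to 88 mm and grips with 3 to 60 N. Pads are 19 mm wide; open, the fingers measure 130 mm over their backs; the gripper's body (78 mm by 193 mm) begins 47 mm behind the grasp point.
Start: joints at [88.413, 20.546, 0.682, 0, -70.136, -16.507], TCP at [0.21, 0.642, 0.227] pointing down, gripper open.
Joint ranges: [-176.03, 176.03], [-82.01, 121.73], [-58.28, 71.71], [-173.87, 95.51], [-174.79, -0.11], [-173.66, 173.66]. Speed limits (degrees/s): [136.94, 136.94, 172.46, 180, 180, 180].

### API

Orientations are given as [roll, pitch, yaw] about the fixed x, y, z axes, in that order (R = Rz(yaw) Ry(pitch) Rx(roll)).
In Python, from plant import r gives the robot as it stands. The module is installed in compiled form; this text tells all that it offers.
- The arm moves only by the tool servo_tool, never from a script. Its argument "targets" is a list of rows, each an object of numbers: "dx", "dy", "dz": the shift along the world's x, y, z in cm; "spin": the turn about the world's z in rad; "grip": the opening in per cent of the stroke, from 0 (shut) to 100 (fully open). A call has exactly 10 rows; each row is the pose to reach, as a shift and turn from the pose commanded when the call began; what a row does not reach only later rows make up. A row lasts 1/12 s, in which the tool goes at most 41.7 mm and 7.16 degrees, less where a joint would pass 70% of its speed; a pose out of reach is approached as far as the arm can. A call with a gripper value outside its range is refused whole. The fingers move at their own pace and stop on an object; "squeeze" is the grip in N (left out, the last holds). Time passes only in rows, so rows that repeat a pose let the fingers close, or fill a call up. It gives the time, the measured TCP pose, the force and the opening at its end, in the units of the state.
- r.get_state(): the state, without advancing time (a new reading comes with each control period).
- r.capture(name): name is "side" or "top" or "wrist"; returns the picture (480x640x3 uint8, blue, green, red); there is no depth.
- r.get_calibration(name): a dict with "K" (3x3 intrinsics, pixels), "extrinsics" (4x4, takes a point from camera to world coordinates). Camera axes: x right, y down, z forward; pixel columns grow to the right and rows downward; lengths in m; the calibration is good to about 2 mm. A picture is of the moment at which its call begins: read the wrist's pose just before it. get_calibration takes no time and is no camera call; for the wrist camera it gives the pose at the moment of the call.
- r.close_job(): hands the job in, once; it reports no verdict.
Trained networks look in the newest picture that a camera, given by its name, has taken for a name from the list of things; names that differ only in an ending like _2 or _b are one class to them, and where a whole thing is asked for, a point or a joint stands for the part that bears it (a point fixed in the world has none). Each returns a list of dicts, best first, with "p" (0 to 1); they miss things now and then, are a little off and sometimes report something else, mostly with a low value. They report only what shows in the picture. A call takes as long as a camera call. They do not tell look-alikes from the thing itself.
- r.cut_out(name, camera): "mask" (480x640 bool, what is visible of it) and "extent" ([left, top, right, bottom] in pixels, round what is visible of it).
The state is a dict: "time_s": time; "joints": joint angles; "qd": joint speeds; "joint_torque": joint torques, N m; "tcp_pos": TCP position; "eef_rot": TCP orientation; "contact_force": force on the tool from outside, world axes, zero at the start; "moment": the same for the moment, N m; "gripper_width": finger opening in m.
Only numpy, scipy, OpenCV 4.12 (cv2) and the standard library are available. Lean on these libraries where they do the work, as an engineer would, in place of code of your own. Each camera call takes 0.05 s, during which the arm holds its last target. There are 200 camera calls.

## Working session

There is one attempt and no reset: what is moved stays moved. The work goes in short steps, Python scripts to look and compute and a tool call to move; the robot and the scene stay as the last step left them, time stands still between calls to the robot, and variables do not carry over. Pictures are saved under pics/ and viewed, about 8 in all and at most 12, crops included, and the job is handed in when it is done.

Besides the shell and the picture viewer there is one more tool, called after "Request:" as name(argument=value, ...), one argument or row to a line, values as JSON. servo_tool: Moves the arm, as the interface text tells. Its arguments: {"type":"object","properties":{"targets":{"type":"array"},"squeeze":{"type":"number"}},"required":["targets"]}

```bash
mkdir -p pics
cat > h.py <<'E'
from plant import r
import numpy as np, cv2
def ray(cal,uv):
    K=np.array(cal["K"]);E=np.array(cal["extrinsics"])
    d=np.linalg.inv(K)@np.array([uv[0],uv[1],1.]);return E[:3,3],E[:3,:3]@d
def onz(cal,uv,z):
    o,d=ray(cal,uv);return o+d*(z-o[2])/d[2]
def proj(cal,P):
    K=np.array(cal["K"]);E=np.linalg.inv(np.array(cal["extrinsics"]));p=E[:3,:3]@np.array(P)+E[:3,3];p=K@p;return p[:2]/p[2]
E
python3 - <<'E'
from h import *
st=r.get_state();print(st['time_s'],st['tcp_pos'],st['eef_rot'],st['gripper_width'],r.grasp_offset)
for c in ["side","top","wrist"]:
    im=r.capture(c);cv2.imwrite(f"pics/{c}0.png",im);cal=r.get_calibration(c)
    print(c,np.round(cal["K"],1).tolist(),np.round(cal["extrinsics"],3).tolist())
    for n in ["corner","base","stud_top","cap","cap_top"]:
        for o in r.cut_out(n,c)[:3]:
            m=o["mask"];ys,xs=np.nonzero(m)
            print(n,round(o["p"],2),np.round(o["extent"]).tolist(),m.sum(),xs.mean().round(1),ys.mean().round(1))
E
```

```text
0.0 [0.20951565 0.64114667 0.22562803] [ 1.79905627e+02 -8.59616437e-03 -1.81026659e+01] 0.08736534577847761 -0.0188
side [[435.4, 0.0, 315.5], [0.0, 435.4, 240.8], [0.0, 0.0, 1.0]] [[0.999, -0.027, 0.036, 0.563], [-0.044, -0.741, 0.67, -0.655], [0.009, -0.67, -0.742, 0.814], [0.0, 0.0, 0.0, 1.0]]
corner 0.7 [278.0, 210.0, 326.0, 247.0] 530 307.2 223.4
corner 0.24 [393.0, 243.0, 425.0, 290.0] 1330 407.1 264.8
base 0.95 [322.0, 330.0, 364.0, 382.0] 1282 340.9 355.2
base 0.66 [197.0, 329.0, 236.0, 372.0] 1202 216.7 349.9
base 0.64 [258.0, 333.0, 303.0, 382.0] 1226 280.0 357.4
stud_top 0.94 [261.0, 334.0, 298.0, 380.0] 1260 279.7 357.4
stud_top 0.72 [201.0, 327.0, 239.0, 371.0] 1180 216.7 349.9
stud_top 0.59 [316.0, 330.0, 364.0, 380.0] 1280 340.7 355.4
cap 0.56 [260.0, 277.0, 283.0, 301.0] 486 269.4 287.6
cap_top 0.78 [257.0, 276.0, 285.0, 302.0] 453 269.1 287.4
top [[477.1, 0.0, 320.9], [0.0, 477.1, 237.0], [0.0, 0.0, 1.0]] [[0.002, -0.987, 0.162, 0.405], [-1.0, -0.001, 0.004, -0.009], [-0.004, -0.162, -0.987, 1.258], [0.0, 0.0, 0.0, 1.0]]
corner 0.69 [257.0, 234.0, 300.0, 279.0] 573 268.8 247.7
base 0.87 [393.0, 308.0, 425.0, 335.0] 637 407.6 322.3
base 0.66 [400.0, 209.0, 432.0, 244.0] 616 413.0 226.5
base 0.65 [398.0, 257.0, 434.0, 292.0] 708 414.1 272.5
stud_top 0.89 [389.0, 305.0, 423.0, 337.0] 661 407.6 322.0
stud_top 0.87 [399.0, 259.0, 433.0, 288.0] 654 414.3 272.4
stud_top 0.67 [397.0, 212.0, 432.0, 244.0] 637 413.1 226.7
cap 0.62 [334.0, 275.0, 357.0, 294.0] 266 347.3 282.5
cap_top 0.86 [339.0, 273.0, 356.0, 290.0] 230 346.7 282.3
wrist [[388.0, 0.0, 323.2], [0.0, 388.0, 241.1], [0.0, 0.0, 1.0]] [[-0.31, -0.919, -0.245, 0.276], [-0.951, 0.299, 0.08, 0.621], [-0.0, 0.257, -0.966, 0.385], [0.0, 0.0, 0.0, 1.0]]
```

```bash
cd pics; ls
```

```text
side0.png
top0.png
wrist0.png
```

View pics/side0.png

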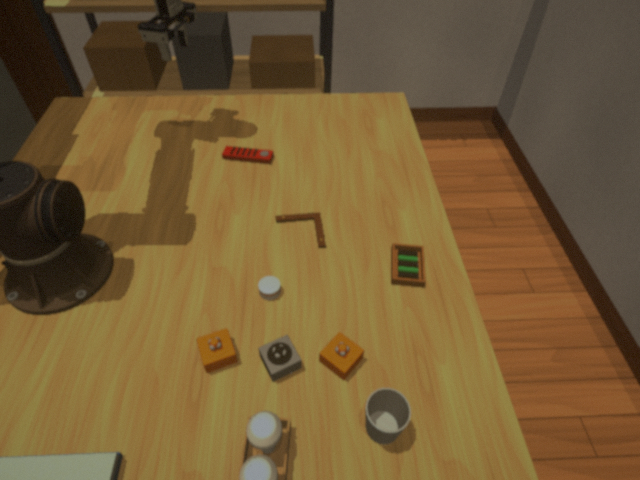

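View pics/top0.png

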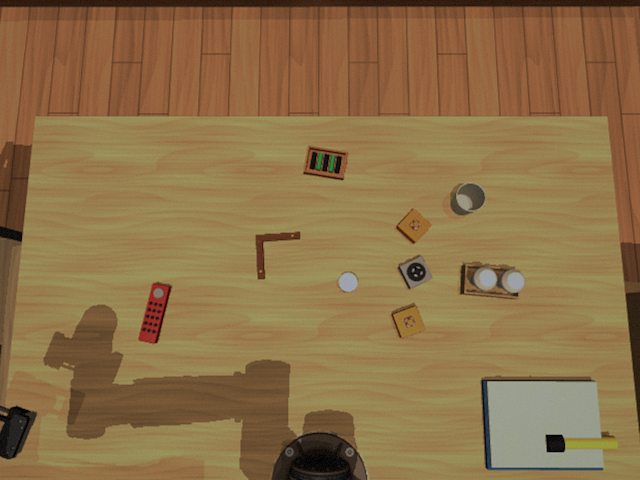

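The side view shows the grey base at (280,357) and the orange look-alikes at (216,350) and (341,355). The cap is at (270,287) and the L corner at (320,214). The top view agrees: base (415,272), cap (347,282), inner corner about (264,241).

```bash
cat >> h.py <<'E'
def tri(obs):
    A=np.zeros((3,3));b=np.zeros(3)
    for cal,uv in obs:
        o,d=ray(cal,uv);d=d/np.linalg.norm(d);M=np.eye(3)-np.outer(d,d);A+=M;b+=M@o
    p=np.linalg.solve(A,b);return p,[np.round(proj(c,p)-uv,1).tolist() for c,uv in obs]
E
python3 - <<'E'
from h import *
s=r.get_calibration("side");t=r.get_calibration("top")
print("cap",tri([(s,(269.2,287.5)),(t,(347,282.4))]))
print("base",tri([(s,(280,357.4)),(t,(414.2,272.5))]))
for uv in [(264,241),(299,239),(264,278)]: print("corner top",onz(t,uv,0.01))
for uv in [(319,219),(322,247),(277,221)]: print("corner side",onz(s,uv,0.01))
for n,u in [("tray",(326,162)),("cup",(467,199)),("remote",(155,312)),("bulbs",(490,281)),("or1",(414,226)),("or2",(408,321))]: print(n,onz(t,u,0.03))
a=cv2.imread("pics/top0.png")[200:345,230:450];b=cv2.imread("pics/side0.png")[200:400,190:380]
cv2.imwrite("pics/z.png",np.vstack([cv2.resize(a,(600,396),interpolation=2),]))
E
```

```text
cap (array([ 0.49044558, -0.07236309,  0.01568972]), [[-0.5, 0.1], [-0.1, -0.4]])
base (array([ 0.51639413, -0.24660917,  0.02033726]), [[-0.8, 0.2], [-0.1, -0.6]])
corner top [0.59882464 0.1460827  0.01      ]
corner top [0.60427659 0.05342834 0.01      ]
corner top [0.50091575 0.14404481 0.01      ]
corner side [0.61457389 0.14689698 0.01      ]
corner side [0.61715965 0.04965242 0.01      ]
corner side [0.50543171 0.14341639 0.01      ]
tray [ 0.80989625 -0.01800382  0.03      ]
cup [ 0.70843695 -0.39018451  0.03      ]
remote [0.41254455 0.41739478 0.03      ]
bulbs [ 0.49241145 -0.43878202  0.03      ]
or1 [ 0.63581521 -0.24819408  0.03      ]
or2 [ 0.39097883 -0.22565413  0.03      ]
```

View pics/z.png

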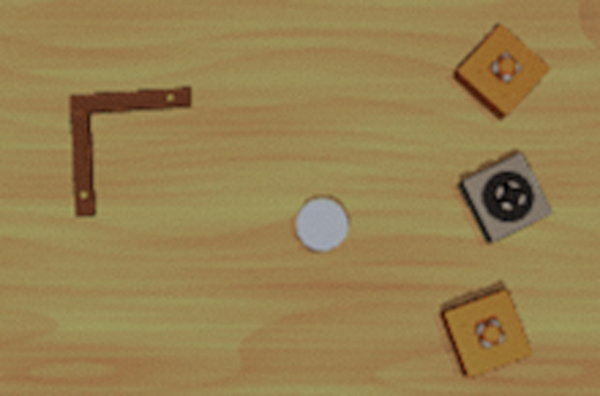

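The zoomed top view agrees with the triangulation: base (0.516,-0.247), cap (0.490,-0.072), corner about (0.60,0.146) with a yaw of a few degrees. I'll move over the corner for a close look.

Request:
servo_tool(
  targets=[
    {"dx": 2.3,"dy": -3.4},
    {"dx": 4.6,"dy": -6.8},
    {"dx": 6.9,"dy": -10.2},
    {"dx": 9.2,"dy": -13.6},
    {"dx": 11.5,"dy": -17},
    {"dx": 13.8,"dy": -20.4},
    {"dx": 16.1,"dy": -23.8},
    {"dx": 18.4,"dy": -27.2},
    {"dx": 20.7,"dy": -30.6},
    {"dx": 23,"dy": -34},
  ],
)

```text
validation failed for argument at $.ta...
```

Request:
servo_tool(
  targets=[
    {"dx": 1.8,"dy": -2.6,"spin": 0.06},
    {"dx": 3.6,"dy": -5.2,"spin": 0.12},
    {"dx": 5.4,"dy": -7.8,"spin": 0.18},
    {"dx": 7.2,"dy": -10.4,"spin": 0.24},
    {"dx": 9,"dy": -13,"spin": 0.3},
    {"dx": 10.8,"dy": -15.6,"spin": 0.32},
    {"dx": 12.6,"dy": -18.2,"spin": 0.32},
    {"dx": 14,"dy": -20,"spin": 0.32},
    {"dx": 14,"dy": -20,"spin": 0.32},
    {"dx": 14,"dy": -20,"spin": 0.32},
  ],
)

```text
validation failed for argument at $.ta...
```

Run:
```python
from h import *
st=r.get_state();print(st['time_s'],st['tcp_pos'],st['eef_rot'],st['contact_force'])
cal=r.get_calibration("wrist");im=r.capture("wrist");cv2.imwrite("pics/w1.png",im);np.save("w1.npy",cal)
print(np.round(cal["extrinsics"],3).tolist())
for o in r.cut_out("corner","wrist")[:2]:
    print(o["p"],o["extent"])
    ys,xs=np.nonzero(o["mask"]);P=np.array([onz(cal,(x,y),0.01)[:2] for x,y in zip(xs,ys)])
```

```text
0.9 [0.20965761 0.64158908 0.22657459] [-1.79999124e+02 -1.68354780e-04 -1.80920887e+01] [ 0.23137595  0.15915225 -0.40805837]
[[-0.31, -0.919, -0.245, 0.276], [-0.951, 0.299, 0.08, 0.621], [-0.0, 0.257, -0.966, 0.385], [0.0, 0.0, 0.0, 1.0]]
```

View pics/w1.png

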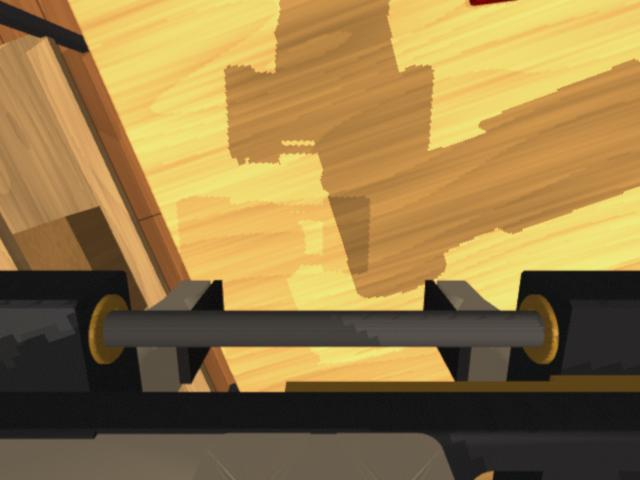

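The move was refused because every key is needed in each row. The wrist view shows only the area ahead (+x) of the gripper, since its body covers the lower half. So I'll stop about 8 cm short of the corner.

Request:
servo_tool(
  targets=[
    {"dx": 1.8,"dy": -3.3,"dz": 0,"spin": 0.03,"grip": 100},
    {"dx": 3.6,"dy": -6.6,"dz": 0,"spin": 0.06,"grip": 100},
    {"dx": 5.4,"dy": -9.9,"dz": 0,"spin": 0.09,"grip": 100},
    {"dx": 7.2,"dy": -13.2,"dz": 0,"spin": 0.12,"grip": 100},
    {"dx": 9,"dy": -16.5,"dz": 0,"spin": 0.15,"grip": 100},
    {"dx": 10.8,"dy": -19.8,"dz": 0,"spin": 0.18,"grip": 100},
    {"dx": 12.6,"dy": -23.1,"dz": 0,"spin": 0.21,"grip": 100},
    {"dx": 14.4,"dy": -26.4,"dz": 0,"spin": 0.24,"grip": 100},
    {"dx": 16.2,"dy": -29.7,"dz": 0,"spin": 0.27,"grip": 100},
    {"dx": 18,"dy": -33,"dz": 0,"spin": 0.3,"grip": 100},
  ],
)

```text
time_s: 1.83
tcp_pos: [0.3901, 0.3099, 0.2269]
eef_rot: [-180.0, -0.0, -0.8]
contact_force: [0.7, 0.3, 0.7]
gripper_width: 0.0875
```

Request:
servo_tool(
  targets=[
    {"dx": 1.8,"dy": -3.3,"dz": 0,"spin": 0.02,"grip": 100},
    {"dx": 3.6,"dy": -6.6,"dz": 0,"spin": 0.02,"grip": 100},
    {"dx": 5.4,"dy": -9.9,"dz": 0,"spin": 0.02,"grip": 100},
    {"dx": 7.2,"dy": -13.2,"dz": 0,"spin": 0.02,"grip": 100},
    {"dx": 9,"dy": -16.5,"dz": 0,"spin": 0.02,"grip": 100},
    {"dx": 10.8,"dy": -19.8,"dz": 0,"spin": 0.02,"grip": 100},
    {"dx": 11,"dy": -21,"dz": 0,"spin": 0.02,"grip": 100},
    {"dx": 11,"dy": -21,"dz": 0,"spin": 0.02,"grip": 100},
    {"dx": 11,"dy": -21,"dz": 0,"spin": 0.02,"grip": 100},
    {"dx": 11,"dy": -21,"dz": 0,"spin": 0.02,"grip": 100},
  ],
)

```text
time_s: 2.67
tcp_pos: [0.4995, 0.102, 0.2267]
eef_rot: [-180.0, -0.0, 0.2]
contact_force: [0.1, -0.4, 0.3]
gripper_width: 0.0875
```

Run:
```python
from h import *
st=r.get_state();print(st['time_s'],st['tcp_pos'],st['eef_rot'],st['contact_force'],st['joints'])
cal=r.get_calibration("wrist");im=r.capture("wrist");cv2.imwrite("pics/w1.png",im);np.save("w1.npy",cal)
print(np.round(cal["extrinsics"],3).tolist())
for o in r.cut_out("corner","wrist")[:2]:
    print(o["p"],o["extent"],o["mask"].sum())
    np.save("m1.npy",o["mask"])
```

```text
2.6667 [0.49950042 0.10199682 0.22666614] [-1.79982232e+02 -1.21117681e-02  2.34441650e-01] [ 0.07139001 -0.37874574  0.26951297] [ 3.36342155e+01  4.86013337e+00 -1.98098488e+01 -8.98821236e-03
 -6.53101256e+01  5.66039811e+01]
[[0.005, -0.966, -0.257, 0.569], [-1.0, -0.005, -0.0, 0.103], [-0.001, 0.257, -0.966, 0.385], [0.0, 0.0, 0.0, 1.0]]
0.75 [244.9, 76.0, 379.4, 213.4] 5008
0.27 [472.3, 193.2, 534.7, 253.9] 2635
```

View pics/w1.png

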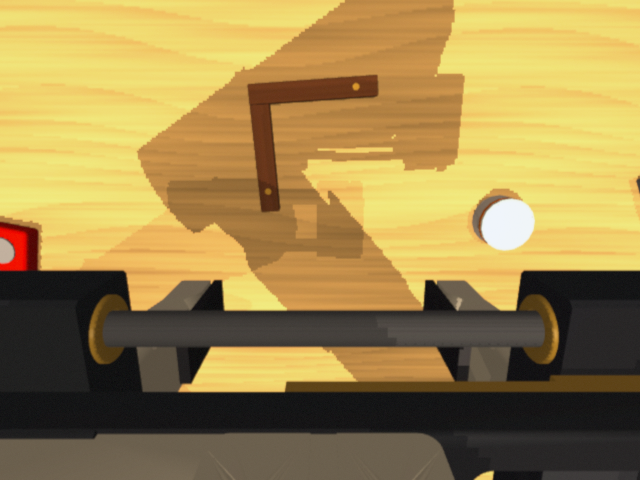

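The wrist view shows the corner L clearly: inner corner about (270,103), batten ends at (378,85) and (270,211), cap at (507,224). I'll fit the 3D L model to its mask and move on to the base.

```bash
cat >> h.py <<'E'
from scipy.optimize import minimize
def box(x0,x1,y0,y1,z0,z1): return np.array([[x,y,z] for x in(x0,x1) for y in(y0,y1) for z in(z0,z1)],float)
_a=np.linspace(0,2*np.pi,40)
def cyl(d,z0,z1): return np.vstack([np.c_[d/2*np.cos(_a),d/2*np.sin(_a),0*_a+z] for z in(z0,z1)])
MODELS={"corner":[box(0,.018,-.1,.018,0,.01),box(-.1,.018,0,.018,0,.01)],"cap":[cyl(.05,0,.028)],
"base":[box(-.032,.032,-.032,.032,0,.036),cyl(.021,.036,.054)]}
def render(name,pose,cal,S=4):
    x,y,z,w=pose;c,s=np.cos(w),np.sin(w);im=np.zeros((480*S,640*S),np.uint8)
    K=np.array(cal["K"]);E=np.linalg.inv(np.array(cal["extrinsics"]))
    for b in MODELS[name]:
        P=b@np.array([[c,s,0],[-s,c,0],[0,0,1]])+[x,y,z]
        p=(E[:3,:3]@P.T).T+E[:3,3];p=(K@p.T).T;p=p[:,:2]/p[:,2:]
        cv2.fillConvexPoly(im,cv2.convexHull(np.round((p+.5)*S).astype(np.int32)),255)
    return cv2.resize(im,(640,480),interpolation=cv2.INTER_AREA)/255.
def fit(name,views,p0,free=(1,1,0,1)):
    free=np.array(free,bool);p0=np.array(p0,float);sc=np.array([.006,.006,.006,.1])[free]
    def f(q):
        p=p0.copy();p[free]+=q*sc;e=0
        for cal,m in views: R=render(name,p,cal);e+=np.abs(R-m).sum()/max(R.sum(),1)
        return e
    q=np.zeros(free.sum())
    for _ in range(2):
        n=len(q);o=minimize(f,q,method="Nelder-Mead",options=dict(initial_simplex=np.vstack([q]+[q+np.eye(n)[i] for i in range(n)]),xatol=.01,fatol=1e-4,maxiter=150));q=o.x
    p=p0.copy();p[free]+=q*sc;return p,o.fun/len(views)
def masks(name,cam,near,cal,tol=.04):
    for o in r.cut_out(name,cam):
        ys,xs=np.nonzero(o["mask"])
        if len(xs)==0: continue
        g=onz(cal,(xs.mean(),ys.mean()),.02)
        if np.linalg.norm(g[:2]-near[:2])<tol: return o["mask"].astype(float)
    return None
E
python3 - <<'E'
from h import *
cal=np.load("w1.npy",allow_pickle=True).item();im=cv2.imread("pics/w1.png").astype(int)
m=masks("corner","wrist",np.array([.6,.12]),cal,.06)
# colour mask for comparison
b,g,rr=im[...,0],im[...,1],im[...,2]
c=((rr<130)&(rr-b>25)&(g<80)).astype(float);k=np.zeros_like(c);k[70:220,240:390]=1;c*=k
n,l,st,_=cv2.connectedComponentsWithStats(c.astype(np.uint8));c=(l==1+np.argmax(st[1:,4])).astype(float)
for nm,mm in (("net",m),("col",c)):
    if mm is None: print(nm,None);continue
    p,e=fit("corner",[(cal,mm)],[.6,.146,0,.05]);print(nm,mm.sum(),p,np.degrees(p[3]),e)
tc=r.get_calibration("top");r.capture("top")
mt=masks("corner","top",np.array([.6,.12]),tc,.06)
for v,f in (([(tc,mt)],(1,1,0,1)),([(tc,mt),(cal,c)],(1,1,1,1))):
    p,e=fit("corner",v,[.6,.146,0,.05],f);print("top/both",p,np.degrees(p[3]),e)
E
```

```text
net 5008.0 [0.59955967 0.15284397 0.         0.06918625] 3.9640802359088134 0.033793468932602495
col 4760.0 [0.5996509  0.15337753 0.         0.07378173] 4.227381656099004 0.06945404205045348
top/both [0.60073713 0.14958347 0.         0.01781994] 1.0210071012660835 0.8104149456694414
top/both [ 0.60021847  0.15396248 -0.00621299  0.06966092] 3.991276902551489 0.4383727130974331
```

Request:
servo_tool(
  targets=[
    {"dx": -0.5,"dy": -3.5,"dz": 0,"spin": 0,"grip": 100},
    {"dx": -1,"dy": -7,"dz": 0,"spin": 0,"grip": 100},
    {"dx": -1.5,"dy": -10.5,"dz": 0,"spin": 0,"grip": 100},
    {"dx": -2,"dy": -14,"dz": 0,"spin": 0,"grip": 100},
    {"dx": -3,"dy": -17.5,"dz": 0,"spin": 0,"grip": 100},
    {"dx": -4,"dy": -21,"dz": 0,"spin": 0,"grip": 100},
    {"dx": -5,"dy": -24,"dz": 0,"spin": 0,"grip": 100},
    {"dx": -5.5,"dy": -26,"dz": 0,"spin": 0,"grip": 100},
    {"dx": -5.5,"dy": -26,"dz": 0,"spin": 0,"grip": 100},
    {"dx": -5.5,"dy": -26,"dz": 0,"spin": 0,"grip": 100},
  ],
)

```text
time_s: 3.75
tcp_pos: [0.4445, -0.1589, 0.2266]
eef_rot: [-180.0, -0.0, 0.1]
contact_force: [0.7, -0.6, 0.6]
gripper_width: 0.0876
```

Run:
```python
from h import *
st=r.get_state();print(st['time_s'],st['tcp_pos'],st['eef_rot'],st['joints'])
cal=r.get_calibration("wrist");im=r.capture("wrist");cv2.imwrite("pics/w2.png",im);np.save("w2.npy",cal)
B=np.array([.516,-.247,0]);C=np.array([.49,-.072])
mb=masks("base","wrist",B,cal);mc=masks("cap","wrist",C,cal)
sc=r.get_calibration("side");r.capture("side");sb=masks("base","side",B,sc);scp=masks("cap","side",C,sc)
tc=r.get_calibration("top");tb=masks("base","top",B,tc);tcp=masks("cap","top",C,tc)
np.savez("mb.npz",**{k:v for k,v in dict(mb=mb,mc=mc,sb=sb,scp=scp,tb=tb,tcp=tcp).items() if v is not None})
for nm,V,p0 in (("base",[(cal,mb),(sc,sb),(tc,tb)],[.516,-.247,0,.4]),("cap",[(cal,mc),(sc,scp),(tc,tcp)],[.49,-.072,0,0])):
    for i,v in enumerate(V):
        if v[1] is None: print(nm,i,"none");continue
        p,e=fit(nm,[v],p0,(1,1,0,nm=="base"));print(nm,i,v[1].sum(),np.round(p,4),np.degrees(p[3]).round(1),round(e,3))
    V=[v for v in V if v[1] is not None]
    p,e=fit(nm,V,p0,(1,1,1,nm=="base"));print(nm,"all",np.round(p,4),np.degrees(p[3]).round(1),round(e,3))
```

```text
3.75 [ 0.44446398 -0.15888036  0.22663454] [-1.79996474e+02 -1.68713067e-02  1.45226982e-01] [ 4.30350688e+00  1.03548610e+00 -2.39226200e+01 -2.52946170e-03
 -6.50248114e+01  8.58427883e+01]
base 0 5901.0 [ 0.5161 -0.246   0.      0.4582] 26.3 0.031
base 1 1257.0 [ 0.5176 -0.2435  0.      0.4213] 24.1 0.058
base 2 672.0 [ 0.5145 -0.2455  0.      0.4401] 25.2 0.054
base all [ 0.5157 -0.2452  0.0008  0.4551] 26.1 0.07
cap 0 2562.0 [ 0.4905 -0.0722  0.      0.    ] 0.0 0.047
cap 1 470.0 [ 0.491 -0.071  0.     0.   ] 0.0 0.055
cap 2 311.0 [ 0.489  -0.0719  0.      0.    ] 0.0 0.048
cap all [ 0.4902 -0.0715 -0.0005  0.    ] 0.0 0.068
```

View pics/w2.png

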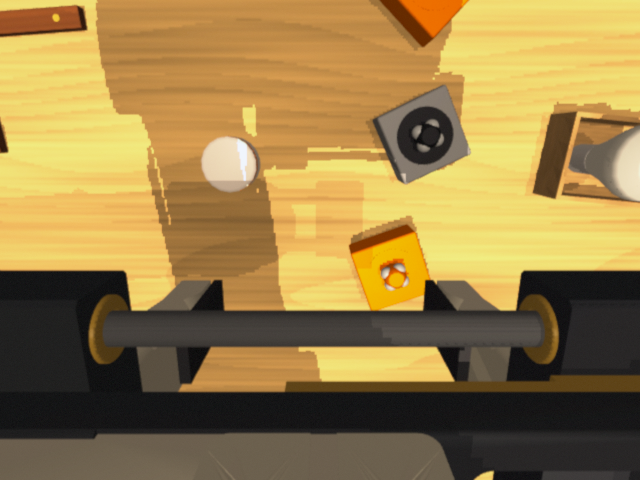

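The wrist view shows the grey base at (425,135), consistent in all three views: (0.516,-0.2455), yaw 26.2°. The fitted heights of 0.8 mm (base) and -0.5 mm (cap) agree with their standing on the shelf. I'll grasp the base at yaw 26°, which keeps the fingers clear of the look-alikes.

Request:
servo_tool(
  targets=[
    {"dx": 1.5,"dy": -1.7,"dz": -1,"spin": 0.1,"grip": 100},
    {"dx": 3,"dy": -3.5,"dz": -3,"spin": 0.2,"grip": 100},
    {"dx": 4.5,"dy": -5.2,"dz": -5,"spin": 0.3,"grip": 100},
    {"dx": 6,"dy": -7,"dz": -7,"spin": 0.4,"grip": 100},
    {"dx": 7.15,"dy": -8.65,"dz": -9,"spin": 0.455,"grip": 100},
    {"dx": 7.15,"dy": -8.65,"dz": -11,"spin": 0.455,"grip": 100},
    {"dx": 7.15,"dy": -8.65,"dz": -12,"spin": 0.455,"grip": 100},
    {"dx": 7.15,"dy": -8.65,"dz": -12,"spin": 0.455,"grip": 100},
    {"dx": 7.15,"dy": -8.65,"dz": -12,"spin": 0.455,"grip": 100},
    {"dx": 7.15,"dy": -8.65,"dz": -12,"spin": 0.455,"grip": 100},
  ],
)

```text
time_s: 4.98
tcp_pos: [0.5169, -0.2446, 0.108]
eef_rot: [179.9, -0.1, 26.4]
contact_force: [0.5, -0.4, 0.5]
gripper_width: 0.0872
```

Request:
servo_tool(
  targets=[
    {"dx": 0,"dy": 0,"dz": -2,"spin": 0,"grip": 100},
    {"dx": 0,"dy": 0,"dz": -4,"spin": 0,"grip": 100},
    {"dx": 0,"dy": 0,"dz": -6,"spin": 0,"grip": 100},
    {"dx": 0,"dy": 0,"dz": -7.5,"spin": 0,"grip": 100},
    {"dx": 0,"dy": 0,"dz": -8.5,"spin": 0,"grip": 100},
    {"dx": 0,"dy": 0,"dz": -9.2,"spin": 0,"grip": 100},
    {"dx": 0,"dy": 0,"dz": -9.2,"spin": 0,"grip": 100},
    {"dx": 0,"dy": 0,"dz": -9.2,"spin": 0,"grip": 70},
    {"dx": 0,"dy": 0,"dz": -9.2,"spin": 0,"grip": 60},
    {"dx": 0,"dy": 0,"dz": -9.2,"spin": 0,"grip": 60},
  ],
  squeeze=25,
)

```text
time_s: 5.82
tcp_pos: [0.5169, -0.245, 0.0156]
eef_rot: [179.9, -0.1, 26.3]
contact_force: [0.2, -0.6, 0.6]
gripper_width: 0.073
```

Request:
servo_tool(
  targets=[
    {"dx": 0,"dy": 0,"dz": 0,"spin": 0,"grip": 55},
    {"dx": 0,"dy": 0,"dz": 0,"spin": 0,"grip": 55},
    {"dx": 0,"dy": 0,"dz": 0,"spin": 0,"grip": 55},
    {"dx": 0,"dy": 0,"dz": 0,"spin": 0,"grip": 55},
    {"dx": 0,"dy": 0,"dz": 1,"spin": 0,"grip": 55},
    {"dx": 0,"dy": 0,"dz": 2,"spin": 0,"grip": 55},
    {"dx": 0,"dy": 0,"dz": 4,"spin": 0,"grip": 55},
    {"dx": 0,"dy": 0,"dz": 6,"spin": 0,"grip": 55},
    {"dx": 0,"dy": 0,"dz": 8,"spin": 0,"grip": 55},
    {"dx": 0,"dy": 0,"dz": 10,"spin": 0,"grip": 55},
  ],
  squeeze=40,
)

```text
time_s: 6.65
tcp_pos: [0.5155, -0.2447, 0.1159]
eef_rot: [-180.0, 0.0, 26.3]
contact_force: [-0.0, -0.5, -4.3]
gripper_width: 0.0639
```

The base is gripped (64 mm opening, about 3-4 N of weight). Before placing it I'll check the corner estimate, since the rough manual picks gave a different y.

Run:
```python
from h import *
cal=np.load("w1.npy",allow_pickle=True).item()
P=np.array([.5996,.1530]);w=np.radians(4.0);R=np.array([[np.cos(w),-np.sin(w)],[np.sin(w),np.cos(w)]])
s=r.get_calibration("side");t=r.get_calibration("top")
for nm,l in (("in",(0,0)),("endY",(0,-.1)),("endX",(-.1,0)),("out",(.018,.018))):
    p=list(P+R@np.array(l))+[.01];print(nm,np.round(p,4),proj(cal,p).round(1),"side",proj(s,p).round(1),"top",proj(t,p).round(1))
# overlay on all views
out=[]
for c,f,cl,(y0,x0,h,w_) in (("w",'w1',cal,(60,230,170,170)),("s",'side0',s,(195,260,70,80)),("t",'top0',t,(220,245,70,70))):
    im=cv2.imread(f"pics/{f}.png").copy();S=4;im=cv2.resize(im,None,fx=S,fy=S,interpolation=0)
    m=(render("corner",[.5996,.153,0,w],cl)>.5).astype(np.uint8);m=cv2.resize(m,None,fx=S,fy=S,interpolation=0)
    cs,_=cv2.findContours(m,0,2);cv2.drawContours(im,cs,-1,(255,0,0),1)
    out.append(cv2.resize(im[y0*S:(y0+h)*S,x0*S:(x0+w_)*S],(266,400),interpolation=2))
cv2.imwrite("pics/c.png",np.hstack(out))
```

```text
in [0.5996 0.153  0.01  ] [268.6 103.3] side [313.2 217.5] top [261.4 240.7]
endY [0.6066 0.0532 0.01  ] [378.1  95.7] side [317.6 246. ] top [299.1 238.1]
endX [0.4998 0.146  0.01  ] [278.9 211.1] side [274.9 220.3] top [263.2 278.4]
out [0.6163 0.1722 0.01  ] [246.7  83.6] side [319.2 212.2] top [254.3 234.5]
```

View pics/c.png

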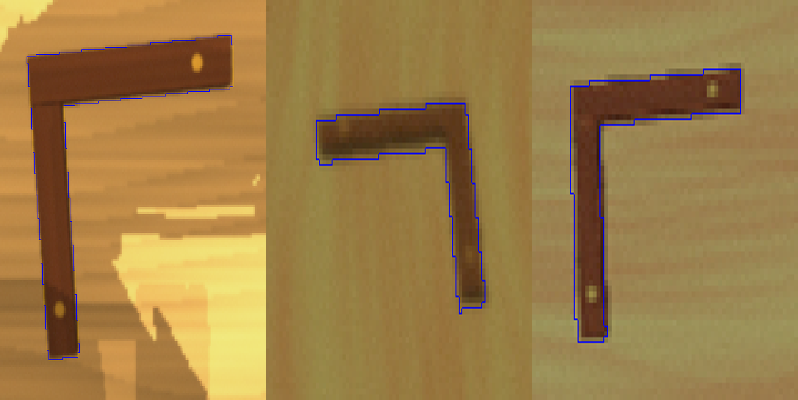

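The fit overlays the battens well in the wrist view; the other views suggest y about 1-2 mm lower, so I'll use corner (0.5995,0.152), yaw 4°. I'm moving the base over a spot about 6 mm inside the corner.

Request:
servo_tool(
  targets=[
    {"dx": 0.5,"dy": 3,"dz": 0,"spin": -0.04,"grip": 55},
    {"dx": 1,"dy": 7,"dz": 0,"spin": -0.08,"grip": 55},
    {"dx": 1.6,"dy": 11,"dz": 0,"spin": -0.13,"grip": 55},
    {"dx": 2.1,"dy": 15,"dz": 0,"spin": -0.17,"grip": 55},
    {"dx": 2.7,"dy": 19,"dz": 0,"spin": -0.22,"grip": 55},
    {"dx": 3.2,"dy": 23,"dz": 0,"spin": -0.26,"grip": 55},
    {"dx": 3.8,"dy": 27,"dz": 0,"spin": -0.31,"grip": 55},
    {"dx": 4.3,"dy": 31,"dz": 0,"spin": -0.35,"grip": 55},
    {"dx": 4.8,"dy": 34.5,"dz": 0,"spin": -0.389,"grip": 55},
    {"dx": 4.9,"dy": 35.6,"dz": 0,"spin": -0.389,"grip": 55},
  ],
)

```text
time_s: 7.48
tcp_pos: [0.5659, 0.1156, 0.1153]
eef_rot: [-179.9, -0.1, 4.1]
contact_force: [0.1, -0.7, -3.3]
gripper_width: 0.0634
```

Request:
servo_tool(
  targets=[
    {"dx": 0,"dy": 0,"dz": 0,"spin": 0,"grip": 55},
    {"dx": 0,"dy": 0,"dz": -1.5,"spin": 0,"grip": 55},
    {"dx": 0,"dy": 0,"dz": -3,"spin": 0,"grip": 55},
    {"dx": 0,"dy": 0,"dz": -4.5,"spin": 0,"grip": 55},
    {"dx": 0,"dy": 0,"dz": -6,"spin": 0,"grip": 55},
    {"dx": 0,"dy": 0,"dz": -7.5,"spin": 0,"grip": 55},
    {"dx": 0,"dy": 0,"dz": -8.5,"spin": 0,"grip": 55},
    {"dx": 0,"dy": 0,"dz": -9,"spin": 0,"grip": 55},
    {"dx": 0,"dy": 0,"dz": -9,"spin": 0,"grip": 55},
    {"dx": 0,"dy": 0,"dz": -9,"spin": 0,"grip": 55},
  ],
)

```text
time_s: 8.32
tcp_pos: [0.5654, 0.1109, 0.025]
eef_rot: [180.0, -0.0, 4.0]
contact_force: [-0.0, -0.4, -3.7]
gripper_width: 0.0637
```

Run:
```python
from h import *
st=r.get_state();print(st['time_s'],st['tcp_pos'],st['eef_rot'],st['contact_force'])
cal=r.get_calibration("wrist");im=r.capture("wrist");cv2.imwrite("pics/w3.png",im);np.save("w3.npy",cal)
```

```text
8.3167 [0.56535058 0.11087946 0.02497385] [ 1.79991683e+02 -5.06945853e-03  4.02093983e+00] [-0.02540391 -0.37804132 -3.66270736]
```

View pics/w3.png

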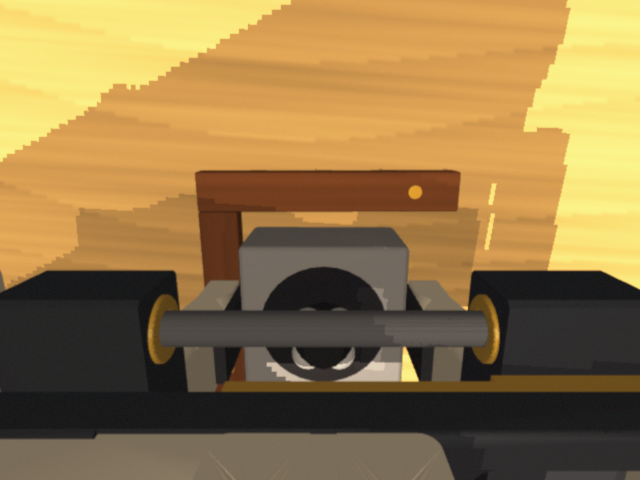

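The base hangs just inside the corner. The far batten's inner edge lies along row 211 (columns 243-459), level in the image, so the yaw matches. The side batten's inner edge is at column 242. I'll compute the gaps from those pixels.

Run:
```python
from h import *
cal=np.load("w3.npy",allow_pickle=True).item()
w=np.radians(4.0);R=np.array([[np.cos(w),-np.sin(w)],[np.sin(w),np.cos(w)]])
T=np.array([.56535,.11088])
for uv in [(250,211),(455,210.5),(242,214),(241,240)]: p=onz(cal,uv,.01);print(uv,p.round(4),"rel tcp in corner axes",(R.T@(p[:2]-T)*1000).round(1))
p=onz(cal,(262,228),.0454);q=onz(cal,(392,228),.0454);print("base far top edge",(R.T@(p[:2]-T)*1000).round(1),(R.T@(q[:2]-T)*1000).round(1))
im=cv2.imread("pics/w3.png");g=im[...,2].astype(int)
for u in (260,300,350,390):print(u,g[195:240,u].tolist())
```

```text
(250, 211) [0.6008 0.147  0.01  ] rel tcp in corner axes [37.9 33.5]
(455, 210.5) [0.6076 0.0546 0.01  ] rel tcp in corner axes [ 38.2 -59.1]
(242, 214) [0.5991 0.1506 0.01  ] rel tcp in corner axes [36.5 37.2]
(241, 240) [0.5869 0.1508 0.01  ] rel tcp in corner axes [24.3 38.3]
base far top edge [38.2 22.7] [ 38.2 -24.6]
260 [116, 116, 115, 116, 115, 115, 117, 115, 115, 115, 107, 95, 96, 96, 95, 92, 114, 152, 174, 178, 178, 179, 178, 177, 177, 180, 181, 180, 181, 182, 179, 152, 97, 74, 73, 73, 72, 73, 74, 71, 73, 72, 73, 73, 73]
300 [116, 116, 116, 115, 115, 114, 115, 115, 113, 114, 116, 116, 118, 119, 118, 114, 138, 187, 210, 214, 216, 216, 204, 182, 178, 176, 177, 177, 179, 179, 178, 158, 111, 76, 72, 72, 74, 72, 74, 73, 72, 71, 74, 72, 73]
350 [118, 118, 115, 114, 115, 113, 112, 111, 112, 113, 113, 114, 116, 118, 117, 114, 140, 186, 213, 216, 217, 217, 218, 218, 219, 220, 220, 219, 217, 200, 177, 154, 110, 75, 72, 73, 72, 74, 73, 73, 73, 73, 73, 73, 73]
390 [116, 118, 115, 116, 115, 114, 113, 110, 110, 112, 113, 115, 117, 117, 116, 113, 135, 165, 169, 172, 177, 177, 179, 180, 180, 180, 181, 181, 179, 177, 172, 156, 126, 84, 73, 73, 73, 73, 73, 73, 71, 73, 74, 72, 72]
```

Request:
servo_tool(
  targets=[
    {"dx": 0,"dy": 0,"dz": -0.4,"spin": 0,"grip": 55},
    {"dx": 0,"dy": 0,"dz": -0.8,"spin": 0,"grip": 55},
    {"dx": 0,"dy": 0,"dz": -0.95,"spin": 0,"grip": 55},
    {"dx": 0,"dy": 0,"dz": -0.95,"spin": 0,"grip": 55},
    {"dx": 0.1,"dy": 0.01,"dz": -0.95,"spin": 0,"grip": 55},
    {"dx": 0.2,"dy": 0.015,"dz": -0.95,"spin": 0,"grip": 55},
    {"dx": 0.3,"dy": 0.02,"dz": -0.95,"spin": 0,"grip": 55},
    {"dx": 0.4,"dy": 0.03,"dz": -0.95,"spin": 0,"grip": 55},
    {"dx": 0.5,"dy": 0.035,"dz": -0.95,"spin": 0,"grip": 55},
    {"dx": 0.5,"dy": 0.035,"dz": -0.95,"spin": 0,"grip": 55},
  ],
  squeeze=15,
)

```text
time_s: 9.2
tcp_pos: [0.5703, 0.1114, 0.0153]
eef_rot: [180.0, -0.0, 4.0]
contact_force: [-4.6, -0.2, 5.4]
gripper_width: 0.0638
```

Request:
servo_tool(
  targets=[
    {"dx": 0.05,"dy": 0.005,"dz": 0,"spin": 0,"grip": 55},
    {"dx": 0.1,"dy": 0.01,"dz": 0,"spin": 0,"grip": 55},
    {"dx": 0.15,"dy": 0.01,"dz": 0,"spin": 0,"grip": 55},
    {"dx": 0.2,"dy": 0.015,"dz": 0,"spin": 0,"grip": 55},
    {"dx": 0.25,"dy": 0.02,"dz": 0,"spin": 0,"grip": 55},
    {"dx": 0.3,"dy": 0.02,"dz": 0,"spin": 0,"grip": 55},
    {"dx": 0.35,"dy": 0.025,"dz": 0,"spin": 0,"grip": 55},
    {"dx": 0.4,"dy": 0.03,"dz": 0,"spin": 0,"grip": 55},
    {"dx": 0.4,"dy": 0.03,"dz": 0,"spin": 0,"grip": 55},
    {"dx": 0.4,"dy": 0.03,"dz": 0,"spin": 0,"grip": 55},
  ],
)

```text
time_s: 10.03
tcp_pos: [0.572, 0.1113, 0.0152]
eef_rot: [180.0, 0.2, 4.0]
contact_force: [-13.8, 2.2, 13.2]
gripper_width: 0.0638
```

X contact is made (-14 N). Now +y along the corner axis while keeping some x push.

Request:
servo_tool(
  targets=[
    {"dx": -0.1,"dy": 0,"dz": 0.03,"spin": 0,"grip": 55},
    {"dx": -0.12,"dy": 0.1,"dz": 0.03,"spin": 0,"grip": 55},
    {"dx": -0.12,"dy": 0.2,"dz": 0.03,"spin": 0,"grip": 55},
    {"dx": -0.12,"dy": 0.3,"dz": 0.03,"spin": 0,"grip": 55},
    {"dx": -0.13,"dy": 0.4,"dz": 0.03,"spin": 0,"grip": 55},
    {"dx": -0.13,"dy": 0.5,"dz": 0.03,"spin": 0,"grip": 55},
    {"dx": -0.14,"dy": 0.55,"dz": 0.03,"spin": 0,"grip": 55},
    {"dx": -0.14,"dy": 0.6,"dz": 0.03,"spin": 0,"grip": 55},
    {"dx": -0.14,"dy": 0.6,"dz": 0.03,"spin": 0,"grip": 55},
    {"dx": -0.14,"dy": 0.6,"dz": 0.03,"spin": 0,"grip": 55},
  ],
)

```text
time_s: 10.87
tcp_pos: [0.5716, 0.1158, 0.0153]
eef_rot: [179.9, 0.2, 4.0]
contact_force: [-4.9, -7.7, 7.1]
gripper_width: 0.0639
```

Request:
servo_tool(
  targets=[
    {"dx": 0,"dy": 0.05,"dz": 0,"spin": 0,"grip": 55},
    {"dx": 0,"dy": 0.1,"dz": 0,"spin": 0,"grip": 55},
    {"dx": 0,"dy": 0.15,"dz": 0,"spin": 0,"grip": 55},
    {"dx": 0,"dy": 0.2,"dz": 0,"spin": 0,"grip": 55},
    {"dx": 0,"dy": 0.25,"dz": 0,"spin": 0,"grip": 55},
    {"dx": 0,"dy": 0.3,"dz": 0,"spin": 0,"grip": 55},
    {"dx": 0,"dy": 0.3,"dz": 0,"spin": 0,"grip": 55},
    {"dx": 0.05,"dy": 0.3,"dz": 0,"spin": 0,"grip": 55},
    {"dx": 0.1,"dy": 0.3,"dz": 0,"spin": 0,"grip": 55},
    {"dx": 0.15,"dy": 0.3,"dz": 0,"spin": 0,"grip": 55},
  ],
)

```text
time_s: 11.7
tcp_pos: [0.5715, 0.1184, 0.0152]
eef_rot: [179.8, 0.3, 4.0]
contact_force: [-11.7, -7.2, 13.4]
gripper_width: 0.0641
```

Run:
```python
from h import *
st=r.get_state();print(st['time_s'],st['tcp_pos'],st['eef_rot'],st['contact_force'])
im=r.capture("wrist");cv2.imwrite("pics/w4.png",im[140:400,150:500])
```

```text
11.7 [0.57153992 0.11837677 0.01516058] [179.83520496   0.31373785   3.9592136 ] [-11.73424931  -7.17544378  13.4123395 ]
```

View pics/w4.png

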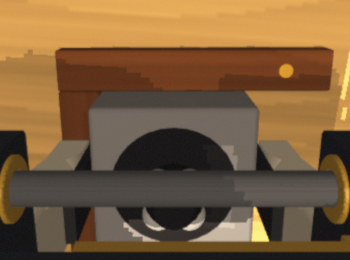

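Request:
servo_tool(
  targets=[
    {"dx": -0.15,"dy": 0.0,"dz": 0.05,"spin": 0,"grip": 55},
    {"dx": -0.15,"dy": 0.05,"dz": 0.05,"spin": 0,"grip": 55},
    {"dx": -0.15,"dy": 0.1,"dz": 0.05,"spin": 0,"grip": 55},
    {"dx": -0.15,"dy": 0.15,"dz": 0.05,"spin": 0,"grip": 55},
    {"dx": -0.15,"dy": 0.2,"dz": 0.05,"spin": 0,"grip": 55},
    {"dx": -0.15,"dy": 0.25,"dz": 0.05,"spin": 0,"grip": 55},
    {"dx": -0.15,"dy": 0.3,"dz": 0.05,"spin": 0,"grip": 55},
    {"dx": -0.15,"dy": 0.3,"dz": 0.05,"spin": 0,"grip": 55},
    {"dx": -0.15,"dy": 0.3,"dz": 0.05,"spin": 0,"grip": 55},
    {"dx": -0.15,"dy": 0.3,"dz": 0.05,"spin": 0,"grip": 55},
  ],
)

```text
time_s: 12.58
tcp_pos: [0.5714, 0.1187, 0.0154]
eef_rot: [179.7, 0.3, 4.0]
contact_force: [1.2, -23.3, 4.4]
gripper_width: 0.0636
```

Y contact is firm (-23 N with almost no motion). Next I'll relax y, push x once more, ease off and release.

Request:
servo_tool(
  targets=[
    {"dx": 0.05,"dy": -0.1,"dz": 0,"spin": 0,"grip": 55},
    {"dx": 0.1,"dy": -0.12,"dz": 0,"spin": 0,"grip": 55},
    {"dx": 0.15,"dy": -0.12,"dz": 0,"spin": 0,"grip": 55},
    {"dx": 0.2,"dy": -0.12,"dz": 0,"spin": 0,"grip": 55},
    {"dx": 0.25,"dy": -0.12,"dz": 0,"spin": 0,"grip": 55},
    {"dx": 0.3,"dy": -0.12,"dz": 0,"spin": 0,"grip": 55},
    {"dx": 0.3,"dy": -0.12,"dz": 0,"spin": 0,"grip": 55},
    {"dx": 0.3,"dy": -0.12,"dz": 0,"spin": 0,"grip": 55},
    {"dx": 0.3,"dy": -0.12,"dz": 0,"spin": 0,"grip": 55},
    {"dx": 0.3,"dy": -0.12,"dz": 0,"spin": 0,"grip": 55},
  ],
)

```text
time_s: 13.42
tcp_pos: [0.5716, 0.1186, 0.0152]
eef_rot: [179.7, 0.5, 3.9]
contact_force: [-11.5, -12.4, 12.9]
gripper_width: 0.0639
```

Request:
servo_tool(
  targets=[
    {"dx": -0.05,"dy": -0.05,"dz": 0,"spin": 0,"grip": 55},
    {"dx": -0.1,"dy": -0.08,"dz": 0,"spin": 0,"grip": 55},
    {"dx": -0.1,"dy": -0.08,"dz": 0,"spin": 0,"grip": 100},
    {"dx": -0.1,"dy": -0.08,"dz": 0,"spin": 0,"grip": 100},
    {"dx": -0.1,"dy": -0.08,"dz": 0,"spin": 0,"grip": 100},
    {"dx": -0.1,"dy": -0.08,"dz": 0,"spin": 0,"grip": 100},
    {"dx": -0.1,"dy": -0.08,"dz": 0,"spin": 0,"grip": 100},
    {"dx": -0.1,"dy": -0.08,"dz": 0.5,"spin": 0,"grip": 100},
    {"dx": -0.1,"dy": -0.08,"dz": 1.5,"spin": 0,"grip": 100},
    {"dx": -0.1,"dy": -0.08,"dz": 3.5,"spin": 0,"grip": 100},
  ],
)

```text
time_s: 14.25
tcp_pos: [0.5736, 0.1213, 0.05]
eef_rot: [179.9, 0.2, 4.0]
contact_force: [0.1, 0.3, 0.6]
gripper_width: 0.0876
```

Request:
servo_tool(
  targets=[
    {"dx": 0,"dy": 0,"dz": 3,"spin": 0,"grip": 100},
    {"dx": 0,"dy": 0,"dz": 6,"spin": 0,"grip": 100},
    {"dx": -2,"dy": 0,"dz": 9,"spin": 0,"grip": 100},
    {"dx": -4,"dy": 0,"dz": 12,"spin": 0,"grip": 100},
    {"dx": -6,"dy": 0,"dz": 13,"spin": 0,"grip": 100},
    {"dx": -8,"dy": 0,"dz": 14,"spin": 0,"grip": 100},
    {"dx": -8,"dy": -1,"dz": 14,"spin": 0,"grip": 100},
    {"dx": -8,"dy": -1,"dz": 14,"spin": 0,"grip": 100},
    {"dx": -8,"dy": -1,"dz": 14,"spin": 0,"grip": 100},
    {"dx": -8,"dy": -1,"dz": 14,"spin": 0,"grip": 100},
  ],
)

```text
time_s: 15.08
tcp_pos: [0.4951, 0.1118, 0.191]
eef_rot: [-180.0, -0.0, 4.0]
contact_force: [0.2, -0.4, -0.3]
gripper_width: 0.0877
```

Run:
```python
from h import *
st=r.get_state();print(st['time_s'],st['tcp_pos'],st['eef_rot'],st['contact_force'])
cal=r.get_calibration("wrist");im=r.capture("wrist");np.save("w5.npy",cal)
cv2.imwrite("pics/w5.png",cv2.resize(im[60:300,180:480],(800,640)[:2],interpolation=2)[:600])
cv2.imwrite("pics/w5full.png",im)
m=masks("base","wrist",np.array([.57,.1175]),cal);k=masks("cap","wrist",np.array([.49,-.072]),cal)
c=masks("corner","wrist",np.array([.6,.12]),cal,.06)
np.savez("w5m.npz",m=m,c=c if c is not None else 0)
p,e=fit("base",[(cal,m)],[.57,.1185,0,.07]);print(p,np.degrees(p[3]),e)
if k is not None: print(fit("cap",[(cal,k)],[.49,-.072,0,0],(1,1,0,0)))
```

```text
15.0833 [0.49509172 0.11179922 0.19099609] [-1.79995771e+02 -1.24991023e-02  4.00222105e+00] [ 0.1743067  -0.35026363 -0.34531514]
[0.5695148  0.11868181 0.         0.07024782] 4.024903689275146 0.020484690287707254
(array([ 0.49085458, -0.07129971,  0.        ,  0.        ]), np.float64(0.06534776479583303))
```

View pics/w5.png

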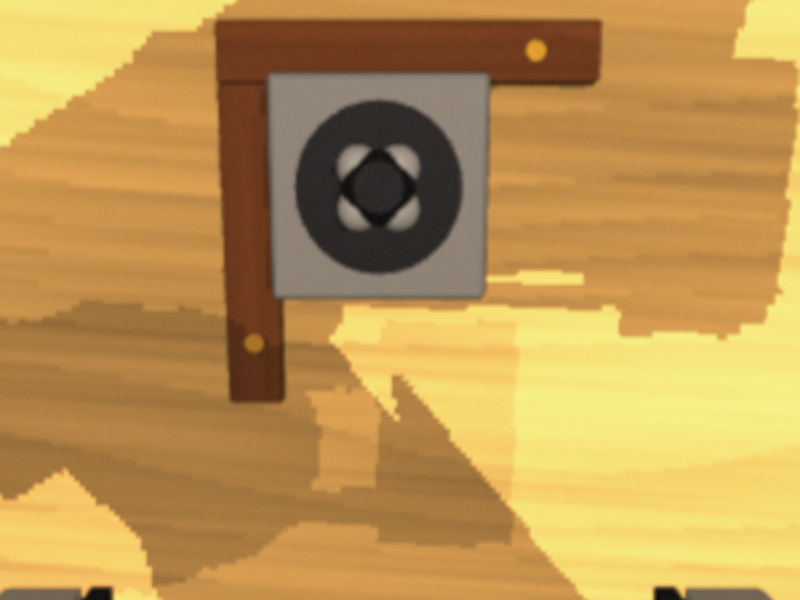

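The base sits flush against both battens with no visible gap. Its fit (0.5695,0.1187, 4.0°) matches the dock predicted from the corner fit (0.5699,0.1188). Now the cap, at (0.4907,-0.0715).

Request:
servo_tool(
  targets=[
    {"dx": -0.1,"dy": -3.5,"dz": 0,"spin": 0,"grip": 100},
    {"dx": -0.2,"dy": -7,"dz": 0,"spin": 0,"grip": 100},
    {"dx": -0.3,"dy": -10.5,"dz": -2,"spin": 0,"grip": 100},
    {"dx": -0.4,"dy": -14,"dz": -4,"spin": 0,"grip": 100},
    {"dx": -0.45,"dy": -17,"dz": -6,"spin": 0,"grip": 100},
    {"dx": -0.45,"dy": -18.3,"dz": -8,"spin": 0,"grip": 100},
    {"dx": -0.45,"dy": -18.3,"dz": -10,"spin": 0,"grip": 100},
    {"dx": -0.45,"dy": -18.3,"dz": -12,"spin": 0,"grip": 100},
    {"dx": -0.45,"dy": -18.3,"dz": -13,"spin": 0,"grip": 100},
    {"dx": -0.45,"dy": -18.3,"dz": -13,"spin": 0,"grip": 100},
  ],
)

```text
time_s: 16.12
tcp_pos: [0.4886, -0.0719, 0.0581]
eef_rot: [180.0, 0.3, 4.0]
contact_force: [-0.1, -0.2, 1.4]
gripper_width: 0.0878
```

Request:
servo_tool(
  targets=[
    {"dx": 0,"dy": 0,"dz": -1,"spin": 0,"grip": 100},
    {"dx": 0,"dy": 0,"dz": -2.5,"spin": 0,"grip": 100},
    {"dx": 0,"dy": 0,"dz": -4,"spin": 0,"grip": 100},
    {"dx": 0,"dy": 0,"dz": -5,"spin": 0,"grip": 100},
    {"dx": 0,"dy": 0,"dz": -5.3,"spin": 0,"grip": 100},
    {"dx": 0,"dy": 0,"dz": -5.3,"spin": 0,"grip": 100},
    {"dx": 0,"dy": 0,"dz": -5.3,"spin": 0,"grip": 65},
    {"dx": 0,"dy": 0,"dz": -5.3,"spin": 0,"grip": 60},
    {"dx": 0,"dy": 0,"dz": -5.3,"spin": 0,"grip": 55},
    {"dx": 0,"dy": 0,"dz": -5.3,"spin": 0,"grip": 50},
  ],
  squeeze=20,
)

```text
time_s: 16.95
tcp_pos: [0.4907, -0.0711, 0.0085]
eef_rot: [-180.0, -0.1, 4.0]
contact_force: [-1.3, -0.3, -0.1]
gripper_width: 0.0665
```

Request:
servo_tool(
  targets=[
    {"dx": 0,"dy": 0,"dz": 0,"spin": 0,"grip": 40},
    {"dx": 0,"dy": 0,"dz": 0,"spin": 0,"grip": 40},
    {"dx": 0,"dy": 0,"dz": 0,"spin": 0,"grip": 40},
    {"dx": 0,"dy": 0,"dz": 0,"spin": 0,"grip": 40},
    {"dx": 0,"dy": 0,"dz": 0,"spin": 0,"grip": 40},
    {"dx": 0,"dy": 0,"dz": 2,"spin": 0,"grip": 40},
    {"dx": 0,"dy": 0,"dz": 5,"spin": 0,"grip": 40},
    {"dx": 0,"dy": 0,"dz": 8,"spin": 0,"grip": 40},
    {"dx": 0,"dy": 0,"dz": 11,"spin": 0,"grip": 40},
    {"dx": 0,"dy": 0,"dz": 11,"spin": 0,"grip": 40},
  ],
  squeeze=40,
)

```text
time_s: 17.78
tcp_pos: [0.4936, -0.0709, 0.1234]
eef_rot: [-180.0, -0.5, 4.1]
contact_force: [1.4, -0.2, -0.3]
gripper_width: 0.0486
```

Request:
servo_tool(
  targets=[
    {"dx": 1.4,"dy": 3.3,"dz": 0,"spin": 0,"grip": 40},
    {"dx": 2.8,"dy": 6.6,"dz": 0,"spin": 0,"grip": 40},
    {"dx": 4.2,"dy": 9.9,"dz": 0,"spin": 0,"grip": 40},
    {"dx": 5.4,"dy": 13,"dz": 0,"spin": 0,"grip": 40},
    {"dx": 6.6,"dy": 16,"dz": 0,"spin": 0,"grip": 40},
    {"dx": 7.6,"dy": 18,"dz": 0,"spin": 0,"grip": 40},
    {"dx": 7.9,"dy": 18.9,"dz": 0,"spin": 0,"grip": 40},
    {"dx": 7.9,"dy": 18.9,"dz": 0,"spin": 0,"grip": 40},
    {"dx": 7.9,"dy": 18.9,"dz": 0,"spin": 0,"grip": 40},
    {"dx": 7.9,"dy": 18.9,"dz": 0,"spin": 0,"grip": 40},
  ],
)

```text
time_s: 18.62
tcp_pos: [0.5685, 0.1169, 0.1175]
eef_rot: [180.0, 0.1, 4.0]
contact_force: [-0.4, -0.3, -0.9]
gripper_width: 0.0487
```

Run:
```python
from h import *
st=r.get_state();print(st['time_s'],st['tcp_pos'],st['eef_rot'],st['contact_force'],st['gripper_width'])
T=st['tcp_pos']
cal=r.get_calibration("wrist");im=r.capture("wrist");cv2.imwrite("pics/w6.png",im)
for o in r.cut_out("cap","wrist"): print("w",o["p"],o["extent"],o["mask"].sum())
sc=r.get_calibration("side");si=r.capture("side")
for o in r.cut_out("cap","side"): print("s",o["p"],o["extent"],o["mask"].sum())
print("expected cap centre side",proj(sc,[T[0],T[1],T[2]+.006]))
u,v=proj(sc,[T[0],T[1],T[2]]).astype(int);print(u,v)
a=cv2.resize(si[max(v-60,0):v+60,u-60:u+60],(480,480),interpolation=2)
cv2.imwrite("pics/x6.png",np.hstack([a,cv2.resize(im[200:440,150:500],(320,219))[:0].reshape(0,0,3) if 0 else cv2.copyMakeBorder(cv2.resize(im[200:440,160:480],(320,240)),0,240,0,0,0)]))
```

```text
18.6167 [0.56849739 0.11685609 0.11746248] [1.79981644e+02 6.05994204e-02 3.99446096e+00] [-0.35482449 -0.26088442 -0.86494438] 0.04868700810837615
w 0.97 [257.1, 240.0, 383.3, 376.3] 8301
expected cap centre side [300.84946225 194.4974341 ]
300 196
```

View pics/x6.png

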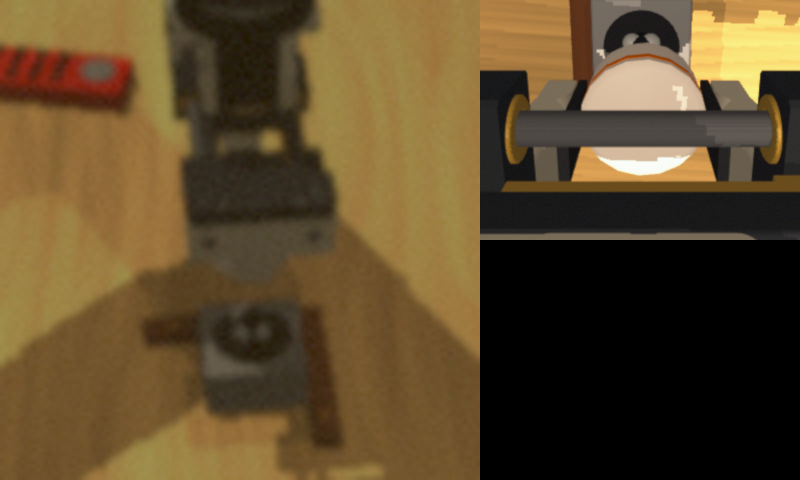

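The cap is held between the fingers and upright as far as it shows, with the base below it. I'll fit the cap's offset in the hand, leaving out the bar that hides part of it.

Run:
```python
import h; from h import *
st=r.get_state();T=np.array(st['tcp_pos']);cal=r.get_calibration("wrist")
r.capture("wrist");o=r.cut_out("cap","wrist")[0];m=o["mask"].astype(float)
rows=m.sum(1);print([(i,int(rows[i])) for i in range(236,380,6)])
W=np.ones((480,640));W[300:356]=0;W[376:]=0
R0=h.render;h.render=lambda *a,**k:R0(*a,**k)*W
w=np.radians(4);Rm=np.array([[np.cos(w),-np.sin(w)],[np.sin(w),np.cos(w)]])
for fr in ((1,1,0,0),(1,1,1,0)):
    p,e=fit("cap",[(cal,m*W)],[T[0],T[1],T[2]-.008,0],fr);d=p[:3]-T;print("cap rel tcp mm (tool-ish x,y,z)",np.r_[Rm.T@d[:2],d[2]]*1000,e,p)
h.render=R0
mb=masks("base","wrist",np.array([.5695,.1187]),cal,.05)
print(T, "base mask", None if mb is None else mb.sum())
print(st['joint_torque'])
```

```text
[(236, 0), (242, 0), (248, 46), (254, 67), (260, 81), (266, 91), (272, 98), (278, 103), (284, 109), (290, 113), (296, 118), (302, 121), (308, 122), (314, 0), (320, 0), (326, 0), (332, 0), (338, 0), (344, 0), (350, 102), (356, 92), (362, 79), (368, 57), (374, 16)]
cap rel tcp mm (tool-ish x,y,z) [ 0.02005344  0.20930459 -8.        ] 0.06842625357240972 [0.5690309  0.11710119 0.11006772 0.        ]
cap rel tcp mm (tool-ish x,y,z) [ -1.2108612    0.42769106 -13.08977176] 0.025886539024738236 [0.56778775 0.11723318 0.10497795 0.        ]
[0.56902549 0.116891   0.11806772] base mask 5867.0
[ 8.81556678e-02 -4.93769181e+01  2.51686692e+01  5.95344946e+00
  8.59884708e-02  4.20091819e-03]
```

Request:
servo_tool(
  targets=[
    {"dx": 0.05,"dy": 0.04,"dz": 0,"spin": 0,"grip": 40},
    {"dx": 0.05,"dy": 0.04,"dz": -0.5,"spin": 0,"grip": 40},
    {"dx": 0.05,"dy": 0.04,"dz": -1.2,"spin": 0,"grip": 40},
    {"dx": 0.05,"dy": 0.04,"dz": -2,"spin": 0,"grip": 40},
    {"dx": 0.05,"dy": 0.04,"dz": -3,"spin": 0,"grip": 40},
    {"dx": 0.05,"dy": 0.04,"dz": -3.6,"spin": 0,"grip": 40},
    {"dx": 0.05,"dy": 0.04,"dz": -3.8,"spin": 0,"grip": 40},
    {"dx": 0.05,"dy": 0.04,"dz": -3.8,"spin": 0,"grip": 40},
    {"dx": 0.05,"dy": 0.04,"dz": -3.8,"spin": 0,"grip": 40},
    {"dx": 0.05,"dy": 0.04,"dz": -3.8,"spin": 0,"grip": 40},
  ],
)

```text
time_s: 19.8
tcp_pos: [0.57, 0.1183, 0.0802]
eef_rot: [-180.0, -0.0, 4.0]
contact_force: [-0.0, 0.6, -0.2]
gripper_width: 0.0486
```

Run:
```python
from h import *
st=r.get_state();print(st['time_s'],st['tcp_pos'],st['eef_rot'],st['contact_force'],st['gripper_width'])
T=np.array(st['tcp_pos']);sc=r.get_calibration("side");tc=r.get_calibration("top")
si=r.capture("side");ti=r.capture("top");wi=r.capture("wrist")
us,vs=proj(sc,T).astype(int);ut,vt=proj(tc,T).astype(int)
c=lambda im,u,v,k,s:cv2.resize(im[v-k:v+k,u-k:u+k],(s,s),interpolation=2)
cv2.imwrite("pics/x7.png",np.hstack([c(si,us,vs,35,400),c(wi,320,270,130,400)]))
```

```text
19.8 [0.57001979 0.11826635 0.08015021] [-1.79995554e+02 -2.74356433e-02  4.03262220e+00] [-0.00661541  0.55623076 -0.19279094] 0.04856712313252859
```

View pics/x7.png

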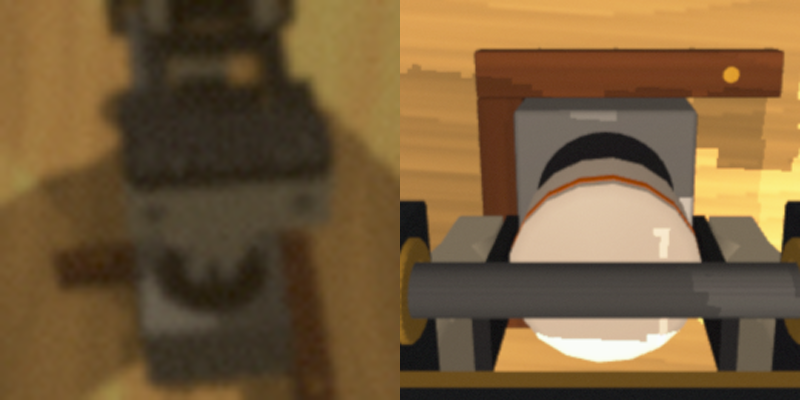

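The cap is above the stud, square to the base. That was picture 12 of 12, so from here I rely on forces and fits. Descending gently onto the stud.

Request:
servo_tool(
  targets=[
    {"dx": 0,"dy": 0,"dz": -0.3,"spin": 0,"grip": 40},
    {"dx": 0,"dy": 0,"dz": -0.6,"spin": 0,"grip": 40},
    {"dx": 0,"dy": 0,"dz": -0.9,"spin": 0,"grip": 40},
    {"dx": 0,"dy": 0,"dz": -1.2,"spin": 0,"grip": 40},
    {"dx": 0,"dy": 0,"dz": -1.4,"spin": 0,"grip": 40},
    {"dx": 0,"dy": 0,"dz": -1.6,"spin": 0,"grip": 40},
    {"dx": 0,"dy": 0,"dz": -1.7,"spin": 0,"grip": 40},
    {"dx": 0,"dy": 0,"dz": -1.8,"spin": 0,"grip": 40},
    {"dx": 0,"dy": 0,"dz": -1.8,"spin": 0,"grip": 40},
    {"dx": 0,"dy": 0,"dz": -1.8,"spin": 0,"grip": 40},
  ],
)

```text
time_s: 20.78
tcp_pos: [0.5698, 0.1182, 0.0619]
eef_rot: [180.0, -0.0, 4.0]
contact_force: [-0.3, -0.6, -1.1]
gripper_width: 0.0489
```

Request:
servo_tool(
  targets=[
    {"dx": 0,"dy": 0,"dz": -0.05,"spin": 0,"grip": 40},
    {"dx": 0,"dy": 0,"dz": -0.1,"spin": 0,"grip": 40},
    {"dx": 0,"dy": 0,"dz": -0.15,"spin": 0,"grip": 40},
    {"dx": 0,"dy": 0,"dz": -0.2,"spin": 0,"grip": 40},
    {"dx": 0,"dy": 0,"dz": -0.25,"spin": 0,"grip": 40},
    {"dx": 0,"dy": 0,"dz": -0.3,"spin": 0,"grip": 40},
    {"dx": 0,"dy": 0,"dz": -0.35,"spin": 0,"grip": 40},
    {"dx": 0,"dy": 0,"dz": -0.4,"spin": 0,"grip": 40},
    {"dx": 0,"dy": 0,"dz": -0.4,"spin": 0,"grip": 40},
    {"dx": 0,"dy": 0,"dz": -0.4,"spin": 0,"grip": 40},
  ],
)

```text
time_s: 21.62
tcp_pos: [0.5698, 0.1182, 0.0579]
eef_rot: [-180.0, -0.0, 4.0]
contact_force: [0.4, 0.6, -1.0]
gripper_width: 0.0488
```

Request:
servo_tool(
  targets=[
    {"dx": 0,"dy": 0,"dz": -0.03,"spin": 0,"grip": 40},
    {"dx": 0,"dy": 0,"dz": -0.06,"spin": 0,"grip": 40},
    {"dx": 0,"dy": 0,"dz": -0.09,"spin": 0,"grip": 40},
    {"dx": 0,"dy": 0,"dz": -0.12,"spin": 0,"grip": 40},
    {"dx": 0,"dy": 0,"dz": -0.15,"spin": 0,"grip": 40},
    {"dx": 0,"dy": 0,"dz": -0.18,"spin": 0,"grip": 40},
    {"dx": 0,"dy": 0,"dz": -0.2,"spin": 0,"grip": 40},
    {"dx": 0,"dy": 0,"dz": -0.2,"spin": 0,"grip": 40},
    {"dx": 0,"dy": 0,"dz": -0.2,"spin": 0,"grip": 40},
    {"dx": 0,"dy": 0,"dz": -0.2,"spin": 0,"grip": 40},
  ],
  squeeze=50,
)

```text
time_s: 22.45
tcp_pos: [0.5703, 0.1183, 0.0569]
eef_rot: [-180.0, -0.1, 4.0]
contact_force: [-1.5, 0.1, 8.0]
gripper_width: 0.0486
```

Ball contact: 8 N at TCP z 0.0569. I'll keep pushing straight down.

Request:
servo_tool(
  targets=[
    {"dx": 0,"dy": 0,"dz": -0.03,"spin": 0,"grip": 40},
    {"dx": 0,"dy": 0,"dz": -0.06,"spin": 0,"grip": 40},
    {"dx": 0,"dy": 0,"dz": -0.09,"spin": 0,"grip": 40},
    {"dx": 0,"dy": 0,"dz": -0.12,"spin": 0,"grip": 40},
    {"dx": 0,"dy": 0,"dz": -0.15,"spin": 0,"grip": 40},
    {"dx": 0,"dy": 0,"dz": -0.18,"spin": 0,"grip": 40},
    {"dx": 0,"dy": 0,"dz": -0.2,"spin": 0,"grip": 40},
    {"dx": 0,"dy": 0,"dz": -0.22,"spin": 0,"grip": 40},
    {"dx": 0,"dy": 0,"dz": -0.24,"spin": 0,"grip": 40},
    {"dx": 0,"dy": 0,"dz": -0.26,"spin": 0,"grip": 40},
  ],
)

```text
time_s: 23.28
tcp_pos: [0.5699, 0.1182, 0.0534]
eef_rot: [-180.0, -0.0, 4.0]
contact_force: [1.1, 0.0, 1.1]
gripper_width: 0.0486
```

It clicked: the force dropped to about 1 N. Home should be near TCP z 0.043-0.0445, so I carry on.

Request:
servo_tool(
  targets=[
    {"dx": 0,"dy": 0,"dz": -0.1,"spin": 0,"grip": 40},
    {"dx": 0,"dy": 0,"dz": -0.2,"spin": 0,"grip": 40},
    {"dx": 0,"dy": 0,"dz": -0.3,"spin": 0,"grip": 40},
    {"dx": 0,"dy": 0,"dz": -0.4,"spin": 0,"grip": 40},
    {"dx": 0,"dy": 0,"dz": -0.5,"spin": 0,"grip": 40},
    {"dx": 0,"dy": 0,"dz": -0.6,"spin": 0,"grip": 40},
    {"dx": 0,"dy": 0,"dz": -0.65,"spin": 0,"grip": 40},
    {"dx": 0,"dy": 0,"dz": -0.7,"spin": 0,"grip": 40},
    {"dx": 0,"dy": 0,"dz": -0.7,"spin": 0,"grip": 40},
    {"dx": 0,"dy": 0,"dz": -0.7,"spin": 0,"grip": 40},
  ],
)

```text
time_s: 24.12
tcp_pos: [0.5698, 0.1181, 0.0464]
eef_rot: [-180.0, -0.0, 4.0]
contact_force: [-1.3, -0.1, -1.4]
gripper_width: 0.0483
```

Request:
servo_tool(
  targets=[
    {"dx": 0,"dy": 0,"dz": -0.03,"spin": 0,"grip": 40},
    {"dx": 0,"dy": 0,"dz": -0.06,"spin": 0,"grip": 40},
    {"dx": 0,"dy": 0,"dz": -0.09,"spin": 0,"grip": 40},
    {"dx": 0,"dy": 0,"dz": -0.12,"spin": 0,"grip": 40},
    {"dx": 0,"dy": 0,"dz": -0.15,"spin": 0,"grip": 40},
    {"dx": 0,"dy": 0,"dz": -0.18,"spin": 0,"grip": 40},
    {"dx": 0,"dy": 0,"dz": -0.2,"spin": 0,"grip": 40},
    {"dx": 0,"dy": 0,"dz": -0.2,"spin": 0,"grip": 40},
    {"dx": 0,"dy": 0,"dz": -0.2,"spin": 0,"grip": 40},
    {"dx": 0,"dy": 0,"dz": -0.2,"spin": 0,"grip": 40},
  ],
)

```text
time_s: 24.95
tcp_pos: [0.5698, 0.1181, 0.0443]
eef_rot: [180.0, -0.0, 4.0]
contact_force: [0.1, -0.6, 0.8]
gripper_width: 0.0487
```

Request:
servo_tool(
  targets=[
    {"dx": 0,"dy": 0,"dz": -0.02,"spin": 0,"grip": 40},
    {"dx": 0,"dy": 0,"dz": -0.04,"spin": 0,"grip": 40},
    {"dx": 0,"dy": 0,"dz": -0.06,"spin": 0,"grip": 40},
    {"dx": 0,"dy": 0,"dz": -0.08,"spin": 0,"grip": 40},
    {"dx": 0,"dy": 0,"dz": -0.1,"spin": 0,"grip": 40},
    {"dx": 0,"dy": 0,"dz": -0.12,"spin": 0,"grip": 40},
    {"dx": 0,"dy": 0,"dz": -0.14,"spin": 0,"grip": 40},
    {"dx": 0,"dy": 0,"dz": -0.15,"spin": 0,"grip": 40},
    {"dx": 0,"dy": 0,"dz": -0.15,"spin": 0,"grip": 40},
    {"dx": 0,"dy": 0,"dz": -0.15,"spin": 0,"grip": 40},
  ],
)

```text
time_s: 25.78
tcp_pos: [0.5698, 0.1182, 0.0441]
eef_rot: [-180.0, -0.0, 4.0]
contact_force: [-5.3, -0.0, 12.8]
gripper_width: 0.0483
```

Home: 12.8 N and only 0.2 mm of further motion, at 14 mm below the ball contact as expected. I'll hold to settle, then check.

Request:
servo_tool(
  targets=[
    {"dx": 0,"dy": 0,"dz": 0.01,"spin": 0,"grip": 40},
    {"dx": 0,"dy": 0,"dz": 0.01,"spin": 0,"grip": 40},
    {"dx": 0,"dy": 0,"dz": 0.01,"spin": 0,"grip": 40},
    {"dx": 0,"dy": 0,"dz": 0.01,"spin": 0,"grip": 40},
    {"dx": 0,"dy": 0,"dz": 0.01,"spin": 0,"grip": 40},
    {"dx": 0,"dy": 0,"dz": 0.01,"spin": 0,"grip": 40},
    {"dx": 0,"dy": 0,"dz": 0.01,"spin": 0,"grip": 40},
    {"dx": 0,"dy": 0,"dz": 0.01,"spin": 0,"grip": 40},
    {"dx": 0,"dy": 0,"dz": 0.01,"spin": 0,"grip": 40},
    {"dx": 0,"dy": 0,"dz": 0.01,"spin": 0,"grip": 40},
  ],
)

```text
time_s: 26.62
tcp_pos: [0.5698, 0.1182, 0.044]
eef_rot: [-180.0, -0.0, 4.0]
contact_force: [-5.0, 0.4, 11.1]
gripper_width: 0.0483
```

Run:
```python
import h; from h import *
st=r.get_state();T=np.array(st['tcp_pos']);print(st['time_s'],T,st['contact_force'],st['gripper_width'])
cal=r.get_calibration("wrist");im=r.capture("wrist")
# base far edge & batten inner edge columns/rows along the visible strip
g=im[...,2].astype(int);b=im[...,0].astype(int)
p=np.array([.5996,.153]);w=np.radians(4);R=np.array([[np.cos(w),-np.sin(w)],[np.sin(w),np.cos(w)]])
print("pred far batten inner edge z10",proj(cal,list(p+R@[0,-.03])+[.01]).round(1),"base far top edge",proj(cal,list(p+R@[0,-.03])+[.036]).round(1),"base right/left top far corners",proj(cal,list(p+R@[0,-.064])+[.036]).round(1),proj(cal,list(p)+[.036]).round(1))
u=int(proj(cal,list(p+R@[0,-.03])+[.01])[0])
m=masks("base","wrist",np.array([.57,.118]),cal,.06);o=r.cut_out("cap","wrist");k=o[0]["mask"]
ys,xs=np.nonzero(m);print("base mask",xs.min(),xs.max(),ys.min(),ys.max(),"cap ext",o[0]["extent"])
v=int(proj(cal,list(p+R@[0,-.03])+[.01])[1]);print("col",u,"rows from",v-12,[tuple(x) for x in im[v-12:v+30:2,u].tolist()])
W=np.zeros((480,640));W[:int(o[0]["extent"][1])-2]=1
R0=h.render;h.render=lambda *a,**k:R0(*a,**k)*W
MODELS["base"]=MODELS["base"][:1]
print(fit("base",[(cal,m*W)],[.5695,.1187,0,.07]))
```

```text
26.6167 [0.56984035 0.11819728 0.0440442 ] [-5.01474097  0.43214068 11.13006075] 0.04834793023264054
pred far batten inner edge z10 [318.9 215.5] base far top edge [318.2 226.9] base right/left top far corners [395.7 227. ] [249.8 226.8]
base mask 253 396 215 356 cap ext [260.4, 242.8, 383.8, 378.9]
col 318 rows from 203 [(30, 61, 114), (32, 61, 114), (32, 61, 114), (30, 60, 114), (31, 63, 117), (31, 60, 109), (60, 67, 75), (60, 65, 71), (61, 67, 71), (62, 68, 73), (61, 69, 75), (62, 68, 75), (73, 79, 86), (93, 104, 114), (93, 103, 111), (97, 107, 115), (96, 107, 116), (95, 106, 115), (96, 107, 116), (95, 105, 115), (101, 114, 127)]
(array([0.56852562, 0.11812411, 0.        , 0.07254936]), np.float64(0.010533029612756265))
```

Run:
```python
from h import *
im=r.capture("wrist");cal=r.get_calibration("wrist")
for v in (232,238): print(v,"L",im[v,242:262,2].tolist(),"R",im[v,386:404,2].tolist())
c5=np.load("w5.npy",allow_pickle=True).item();i5=cv2.imread("pics/w5full.png")
for c,i in ((c5,i5),(cal,im)):
    # top-edge sub-pixel: project left/right edge samples back to z=.036
    w=np.radians(4);R=np.array([[np.cos(w),-np.sin(w)],[np.sin(w),np.cos(w)]]);P=np.array([.5996,.153])
    for yl in (0,-.064):
        u,v=proj(c,list(P+R@[-.005,yl])+[.036]);v=int(round(v));u0=int(round(u))
        row=(i[v,:,2].astype(int)-i[v,:,0])[u0-12:u0+12];g=np.abs(np.diff(row));k=g.argmax()
        e=onz(c,(u0-12+k+.5,v),.036);print("edge y' pred",yl,"found",(R.T@(e[:2]-P)*1000).round(1),row.tolist())
```

```text
232 L [94, 94, 93, 92, 93, 90, 91, 89, 89, 89, 88, 91, 104, 110, 113, 116, 117, 116, 115, 116] R [114, 114, 114, 113, 114, 115, 113, 110, 102, 101, 122, 158, 162, 161, 162, 161, 161, 161]
238 L [95, 94, 93, 92, 89, 89, 89, 89, 89, 89, 87, 90, 105, 109, 115, 116, 118, 119, 117, 117] R [116, 114, 115, 116, 115, 115, 113, 107, 103, 108, 136, 160, 162, 162, 162, 162, 161, 162]
edge y' pred 0 found [-5.1 -0.1] [82, 83, 82, 82, 82, 83, 83, 83, 82, 80, 74, 63, 48, 24, 21, 24, 24, 24, 24, 25, 24, 24, 25, 26]
edge y' pred -0.064 found [ -5.1 -63.8] [26, 24, 25, 25, 25, 25, 26, 25, 26, 24, 24, 45, 96, 118, 118, 118, 119, 117, 117, 116, 119, 118, 119, 117]
edge y' pred 0 found [-5.1 -1. ] [68, 67, 71, 69, 68, 69, 67, 65, 67, 65, 63, 64, 66, 63, 53, 29, 19, 19, 19, 19, 20, 20, 19, 19]
edge y' pred -0.064 found [ -5.  -64.2] [19, 18, 20, 20, 19, 18, 19, 19, 20, 19, 18, 20, 34, 75, 97, 100, 100, 99, 99, 98, 99, 99, 100, 100]
```

No shelf shows between base and batten in x. In y the edge reads 0.4-0.9 mm off, which is within calibration error. A small +y nudge under load will settle whether it is in contact.

Request:
servo_tool(
  targets=[
    {"dx": 0,"dy": 0.02,"dz": 0,"spin": 0,"grip": 40},
    {"dx": 0,"dy": 0.04,"dz": 0,"spin": 0,"grip": 40},
    {"dx": 0,"dy": 0.06,"dz": 0,"spin": 0,"grip": 40},
    {"dx": 0,"dy": 0.08,"dz": 0,"spin": 0,"grip": 40},
    {"dx": 0,"dy": 0.1,"dz": 0,"spin": 0,"grip": 40},
    {"dx": 0,"dy": 0.1,"dz": 0,"spin": 0,"grip": 40},
    {"dx": 0,"dy": 0.1,"dz": 0,"spin": 0,"grip": 40},
    {"dx": 0,"dy": 0.1,"dz": 0,"spin": 0,"grip": 40},
    {"dx": 0,"dy": 0.1,"dz": 0,"spin": 0,"grip": 40},
    {"dx": 0,"dy": 0.1,"dz": 0,"spin": 0,"grip": 40},
  ],
)

```text
time_s: 27.65
tcp_pos: [0.5698, 0.1182, 0.0441]
eef_rot: [179.9, -0.0, 4.0]
contact_force: [-3.1, -4.8, 12.3]
gripper_width: 0.0485
```

Request:
servo_tool(
  targets=[
    {"dx": 0,"dy": 0.02,"dz": 0,"spin": 0,"grip": 40},
    {"dx": 0,"dy": 0.04,"dz": 0,"spin": 0,"grip": 40},
    {"dx": 0,"dy": 0.06,"dz": 0,"spin": 0,"grip": 40},
    {"dx": 0,"dy": 0.08,"dz": 0,"spin": 0,"grip": 40},
    {"dx": 0,"dy": 0.08,"dz": 0,"spin": 0,"grip": 40},
    {"dx": 0,"dy": 0.08,"dz": 0,"spin": 0,"grip": 40},
    {"dx": 0,"dy": 0.08,"dz": 0,"spin": 0,"grip": 40},
    {"dx": 0,"dy": 0.08,"dz": 0,"spin": 0,"grip": 40},
    {"dx": 0,"dy": 0.08,"dz": 0,"spin": 0,"grip": 40},
    {"dx": 0,"dy": 0.08,"dz": 0,"spin": 0,"grip": 40},
  ],
)

```text
time_s: 28.48
tcp_pos: [0.57, 0.1188, 0.0441]
eef_rot: [179.9, -0.0, 4.0]
contact_force: [-1.8, -5.9, 11.4]
gripper_width: 0.0487
```

Run:
```python
from h import *
im=r.capture("wrist");c=r.get_calibration("wrist")
w=np.radians(4);R=np.array([[np.cos(w),-np.sin(w)],[np.sin(w),np.cos(w)]]);P=np.array([.5996,.153])
def edge(lx,yl,z,uu=14):
    u,v=proj(c,list(P+R@[lx,yl])+[z]);v=int(round(v));u0=int(round(u))
    row=(im[v,:,2].astype(float)-im[v,:,0])[u0-uu:u0+uu];g=np.abs(np.diff(row));g[g<6]=0
    k=(g*np.arange(len(g))).sum()/g.sum() if g.sum() else np.nan
    e=onz(c,(u0-uu+k+.5,v),z);return (R.T@(e[:2]-P)*1000).round(2)
print("base L,R",edge(-.005,0,.036),edge(-.005,-.064,.036))
# batten end of the far batten (known 100 mm from inner corner) and its left outer end (+18) as references in the same image
print("far batten right end (pred -100), left end (pred +18)",edge(.009,-.1,.01),edge(.009,.018,.01))
```

```text
base L,R [-4.89 -1.02] [ -4.81 -64.17]
far batten right end (pred -100), left end (pred +18) [   9.09 -100.12] [ 8.94 17.73]
```

Against the batten's ends in the same picture (-100.1 and +17.7 mm, a bias of about -0.2), the base's free edge reads -64.2. That is flush in y, and the base did not move; only the cap took up play. I'll ease the side load and hand in while pressing.

Request:
servo_tool(
  targets=[
    {"dx": 0,"dy": -0.03,"dz": 0,"spin": 0,"grip": 40},
    {"dx": 0,"dy": -0.06,"dz": 0,"spin": 0,"grip": 40},
    {"dx": 0,"dy": -0.06,"dz": 0,"spin": 0,"grip": 40},
    {"dx": 0,"dy": -0.06,"dz": 0,"spin": 0,"grip": 40},
    {"dx": 0,"dy": -0.06,"dz": 0,"spin": 0,"grip": 40},
    {"dx": 0,"dy": -0.06,"dz": 0,"spin": 0,"grip": 40},
    {"dx": 0,"dy": -0.06,"dz": 0,"spin": 0,"grip": 40},
    {"dx": 0,"dy": -0.06,"dz": 0,"spin": 0,"grip": 40},
    {"dx": 0,"dy": -0.06,"dz": 0,"spin": 0,"grip": 40},
    {"dx": 0,"dy": -0.06,"dz": 0,"spin": 0,"grip": 40},
  ],
)

```text
time_s: 29.37
tcp_pos: [0.57, 0.1187, 0.0441]
eef_rot: [180.0, -0.0, 4.0]
contact_force: [-3.1, -3.2, 10.8]
gripper_width: 0.0481
```

Run:
```python
from h import *
st=r.get_state();print(st['time_s'],st['tcp_pos'],st['contact_force'],st['gripper_width'])
if 8<st['contact_force'][2]<16: print(r.close_job())
```

```text
29.3667 [0.56997507 0.11874417 0.04405866] [-3.06823611 -3.23238161 10.82530487] 0.0481343417628114
the job is handed in; nothing more can be done
None
```

I docked the grey base in the corner stop, pushed the cap onto its stud until it clicked and sat home, and handed in at 29.4 s. The arm was still gripping the cap and pressing down with 10.8 N. The orange look-alikes, tray, remote, cup and bulbs were never deliberately touched, but I did not check their positions at the end.

**Base in the corner:**
- I pushed it in x and then y until the force built up against each batten (about 14 N and 23 N). Before the cap went on, its fitted pose matched the predicted dock within about 0.5 mm, at a yaw of 4.0°.
- At the end no shelf showed between base and far batten, and the free side edge read -64.2 mm against the expected -64, with a bias of about -0.2 mm.

**Cap on the stud:**
- The force rose to 8 N at the balls, dropped to about 1 N after the click, and rose stiffly again at TCP z = 0.044.
- That stop is 13-14 mm below the ball contact, where the text puts home at 14 mm.

**Checks that disagreed:**
- The base's batten-side edge read about 1 mm off. I put this down to the dark batten beside it, because the free edge agreed.
- A rough fit on the partly hidden base gave a pose about 1 mm off.
- One hand-view fit put the cap about 5 mm lower in the grip, but the contact heights did not bear that out.
- A small +y nudge at the end moved the cap 0.6 mm within its play; the base's edges did not move.

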